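Shut down the seedling frame for the night

TASK

Shut the seedling frame for the night. First flick the yellow-tipped fan toggle from forward to its centre off position, without ever throwing it over into reverse, and leave the blue-tipped lamp toggle switched as it is. Then slide the loose green roof slat down the slope until its lower edge just meets the upper edge of the red lap line, lying flat on its runners; do not knock the pot, cup or trowel about.

Things in the scene. Friction and masses are not known exactly. Their poses are not given: they have to be found in the camera images.
- fan_box: Grey switch box 110 x 90 x 58 mm (its x, y, z) fixed to the bench, with the YELLOW-tipped toggle on its top. Origin at the centre of its underside. Its x axis is the line along which the toggle swings; a black bar on its top plate at either end of the throw, two white ticks beside the centre. Stands at any of two places, turned up to 1.2 rad.
- fan_toggle (a joint): Angle of the fan toggle, rad. +0.28 = forward (leaning to the box's +x, where it starts, against a stop), 0 = upright = off, -0.28 = reverse (stop). Pivot: box's y axis, 55 mm above the bench, over the box's centre. Sprung detents: let go within 0.1 of 0 it snaps to the centre, from beyond 0.15 to the stop. 2 to 4 N at the tip moves it.
- fan_tip (a point): Point on the fan toggle's axis, 55 mm from its pivot, in the yellow tip (round, 16 mm diameter, from 34 to 66 mm from the pivot; steel shaft 10 mm diameter below it). The box's top is 58 mm above the bench.
- lamp_box: A like switch box with the BLUE-tipped toggle (the grow lamp): leave alone. Origin at the centre of its underside.
- lamp_toggle (a joint): Angle of the lamp toggle, rad, same meaning and detents; it starts at the stop at -0.28 (lamp on) and must stay there.
- frame: Timber seedling frame 256 x 216 mm in plan, fixed to the bench. Origin at the centre of its underside; its x axis points, level, in the downhill direction of its roof (roughly away from the robot, turned up to 0.2 rad). The roof is 250 mm long; its side cheeks stand 14 mm above the runners' plane, 186 mm apart. Uphill of the slat nothing stands above that plane between them.
- lap_line (a point): Middle of the upper edge of the red line across the white course of the roof, 148 mm long and 7 mm wide, at the height of the runners' plane on which the slat lies. Its x axis points down the slope (0.28 rad below level), y along the line, z square to the roof. Nothing stops the slat at the line.
- slat: Loose green slat 100 mm down the slope (its x), 180 mm wide (its y), 6 mm thick, about 0.3 kg, lying on the roof's runners between the cheeks with 3 mm play each side; it stays where it is left by friction. Origin at the middle of its underside; x points downhill. It starts with its lower edge 30 to 60 mm uphill of the line.
- slat_edge (a point): Middle of the slat's lower (downhill) edge, at its underside: this is to meet lap_line. Same axes as the slat.
- slat_lip (a point): Centre of the upright yellow lip across the slat's uphill end: 10 mm thick (along the slope), 120 mm wide, standing 22 mm above the slat's top face; its uphill face is flush with the slat's uphill edge. The centre is 17 mm above the slat's underside. Same axes as the slat.
- pot: Empty terracotta pot, 84 mm across, 80 mm high. Bystander. Origin at the centre of its underside.
- cup: Clear cup, 72 mm across, 85 mm high. Bystander. Origin at the centre of its underside.
- trowel: Wooden-handled spatula 200 mm long lying on the bench. Bystander. Origin at its underside.
Things that resemble listed ones, but are neither listed nor needed, are in the scene too. There is more than one size of the slat; the one meant has the size given above.

How it is judged:
On the way, in this order (a step that is already met when the one before it is completed fails the run):
1. the fan toggle rests in its centre off position (value of joint fan_toggle between -0.07 and 0.07 rad), for 0.3 s.
2. the slat's lower edge lies at the red line (x of slat_edge in the frame of lap_line between -0.005 and 0.005 m and z of slat_edge in the frame of lap_line between -0.004 and 0.004 m and angle between the x axis of slat_edge and the x axis of lap_line, either way round below 0.08 rad and angle between the z axis of slat_edge and the z axis of lap_line, either way round below 0.06 rad), for 0.3 s.
At the end, for the whole second after the job is handed in: The fan toggle is within 0.07 rad of centre, the lamp toggle still on (below -0.2 rad), the slat at rest and flat on its runners with its lower edge within 5 mm of the upper edge of the red line (not skewed over 0.08 rad), and pot, cup and trowel within 30 mm of where they stood (all of step 1 and all of step 2 and value of joint lamp_toggle below -0.2 rad and linear speed of slat below 0.01 m/s and distance of each of pot, cup, trowel from where it was at the start of the episode below 0.03 m); the robot touches nothing.
It fails at once if the fan toggle is thrown over into reverse (beyond -0.2 rad) (value of joint fan_toggle below -0.2 rad).
It fails at once if the lamp toggle is switched (above -0.15 rad) (value of joint lamp_toggle above -0.15 rad).
It fails at once if pot, cup or trowel knocked more than 50 mm (distance of any of pot, cup, trowel from where it was at the start of the episode above 0.05 m).
It also fails if it takes over 48 s, if anything falls off the work surface, if the arm or the gripper's body presses on something with over 40 N, if the wrist force passes 120 N, or if a joint passes its speed limit or range.

ROBOT

A 6-joint arm with a two-finger parallel gripper is mounted at the origin on the work surface. World frame = base frame: x ahead of the robot, y to its left, z up, the work surface at z = 0. Lengths are in m, angles in rad, forces in N, time in s.
With the tool pointing down it reaches from about 0.425 to 1.125 m from the base axis. Payload 14.9 kg.
Tool frame: the origin (TCP) lies midway between the tips of the shut fingers; the grasp point (between the pads) lies 19 mm behind it; x points along the fingers, y is the direction in which the jaws open and shut, and the axes are right-handed (so a half turn about x gives the same grasp; the last joint's range is limited). The gripper opens to 91 mm and grips with 3 to 60 N. Pads are 32 mm wide; open, the fingers measure 118 mm over their backs; the gripper's body (76 mm by 178 mm) begins 60 mm behind the grasp point.
Start: joints at [1.168, 0.379, 1.734, -0, 1.028, -0.033], TCP at [0.253, 0.653, 0.214] pointing down, gripper open.
Joint ranges: [-2.77, 2.77], [-0.74, 2.19], [0, 2.66], [-1.06, 4.2], [0.31, 2.87], [-3.08, 3.08]. Speed limits (rad/s): [1.89, 1.89, 2.39, 3.14, 3.14, 3.14].

INTERFACE

Orientations are given as a unit quaternion [x, y, z, w].
In Python, from plant import env gives the robot as it stands. The module is installed in compiled form; this text tells all that it offers.
- The arm moves only by the shell command python3 -m creep 'ROWS' [FORCE]. ROWS is text: rows parted by semicolons, each of 7 numbers parted by spaces: the shift along the tool's x, y, z in mm, then the turn, a rotation vector about the tool's x, y, z in rad, then the opening, from 0 (shut) to 1 (fully open). In form: tx ty tz wx wy wz fingers; .... A call has 1 to 8 rows; each row is the pose to reach, as a shift and turn from the pose measured when the call began, along the tool's axes at that moment; what a row does not reach only later rows make up. A row lasts 1/10 s, in which the tool goes at most 50 mm and 8.59 degrees, less where a joint would pass 70% of its speed; a pose out of reach is approached as far as the arm can. A call with a gripper value outside its range is refused whole. The fingers move at their own pace and stop on an object; FORCE is the grip in N (left out, the last holds). Time passes only in rows, so rows that repeat a pose let the fingers close. It gives the time, the measured TCP pose, the force and the opening at its end, in the units of the state.
- env.get_state(): the state, without advancing time (a new reading comes with each control period).
- env.read_camera(name): name is "side" or "top" or "wrist"; returns the picture (480x640x3 uint8, blue, green, red); there is no depth.
- env.get_calibration(name): a dict with "fx", "fy", "cx", "cy" (pixels), "R" (3x3) and "t" (3): a world point X has camera coordinates R X + t; the wrist camera has in their place "hand_eye" (4x4, takes a point from camera to tool coordinates, whose origin is the TCP and whose axes are the tool frame's). Camera axes: x right, y down, z forward; pixel columns grow to the right and rows downward; lengths in m; the calibration is good to about 2 mm. A picture is of the moment at which its call begins: read the wrist's pose just before it. get_calibration takes no time and is no camera call.
- env.sign_off(): hands the job in, once; it reports no verdict.
The state is a dict: "clock": time; "joints": joint angles; "joint_velocities": joint speeds; "joint_efforts": joint torques, N m; "eef_pos": TCP position; "tool_rot": TCP orientation; "force": force on the tool from outside, world axes, zero at the start; "moment": the same for the moment, N m; "gripper_width": opening from 0.0 (shut) to 1.0 (fully open).
Only numpy, scipy, OpenCV 4.12 (cv2) and the standard library are available. Lean on these libraries where they do the work, as an engineer would, in place of code of your own. Each camera call takes 0.05 s, during which the arm holds its last target.

## Working session

There is one attempt and no reset: what is moved stays moved. The work goes in short steps, Python scripts to look and compute and a shell command to move; the robot and the scene stay as the last step left them, time stands still between calls to the robot, and variables do not carry over. Pictures are saved under pics/ and viewed, and the job is handed in when it is done.

```bash
mkdir -p pics; python3 - <<'E'
from plant import env
import cv2, numpy as np
s=env.get_state(); print({k:np.round(v,3).tolist() for k,v in s.items()})
for n in("side","top","wrist"):
    cv2.imwrite(f"pics/{n}0.png",env.read_camera(n)); 
    c=env.get_calibration(n); print(n,{k:np.round(v,4).tolist() for k,v in c.items()})
E
```

```text
{'clock': 0.0, 'joints': [1.168, 0.379, 1.735, -0.0, 1.029, -0.033], 'joint_velocities': [0.001, 0.001, -0.0, 0.001, -0.001, 0.002], 'joint_efforts': [-0.002, -76.374, -43.437, 0.065, 0.042, -0.0], 'eef_pos': [0.253, 0.652, 0.213], 'tool_rot': [0.13, 0.695, -0.13, 0.695], 'force': [-0.239, -0.059, -0.084], 'moment': [-0.003, -0.056, 0.06], 'gripper_width': 0.999}
side {'fx': 537.7541, 'fy': 537.7541, 'cx': 324.4125, 'cy': 233.3369, 'R': [[0.9915, -0.1299, -0.009], [-0.1027, -0.7379, -0.667], [0.08, 0.6623, -0.745]], 't': [-0.4545, 0.1267, 1.4482]}
top {'fx': 549.4023, 'fy': 549.4023, 'cx': 323.1472, 'cy': 239.9947, 'R': [[0.0066, -0.9998, 0.0162], [-0.9986, -0.0075, -0.0527], [0.0528, -0.0158, -0.9985]], 't': [0.0244, 0.464, 1.5487]}
wrist {'fx': 426.2707, 'fy': 426.2707, 'cx': 324.0129, 'cy': 235.6815, 'hand_eye': [[-0.0006, -0.2783, 0.9605, -0.1706], [1.0, -0.0003, 0.0005, -0.0006], [0.0002, 0.9605, 0.2783, -0.0783], [0.0, 0.0, 0.0, 1.0]]}
```

View pics/side0.png

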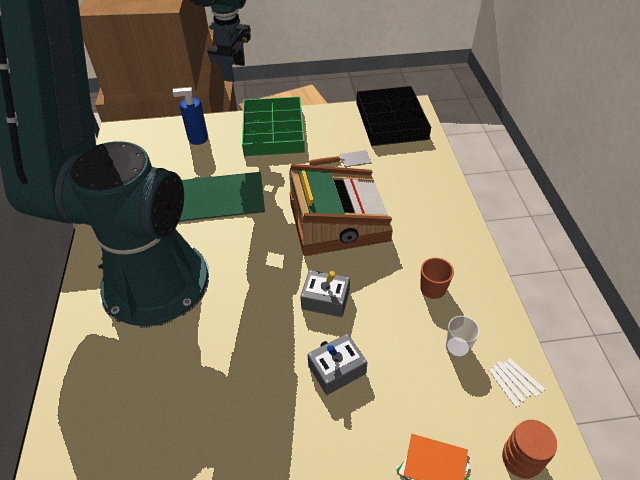

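View pics/top0.png

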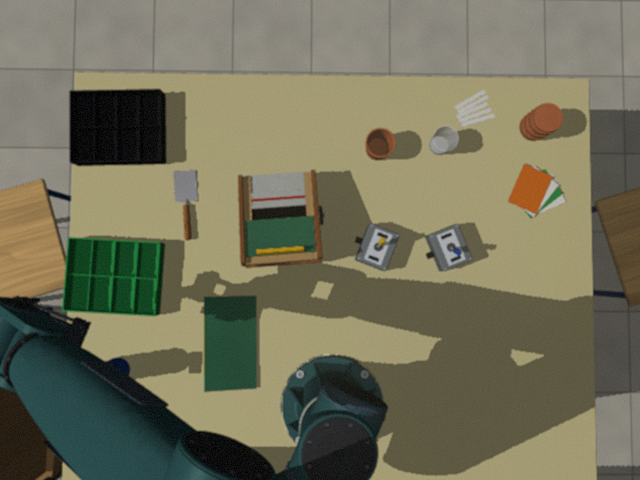

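View pics/wrist0.png

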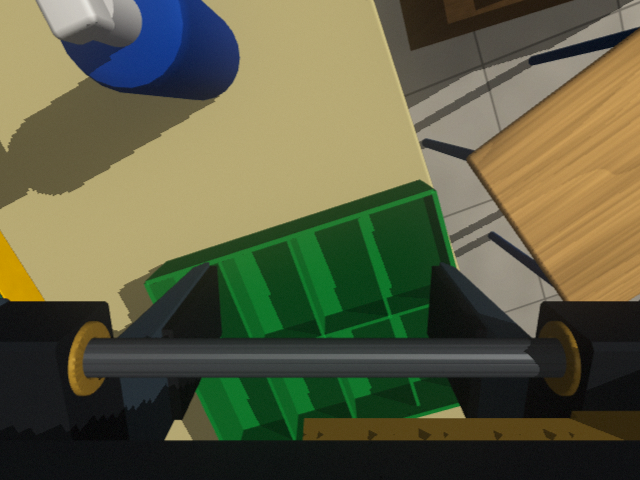

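The top view shows the frame at (280,218), with the green slat and its yellow lip at (280,250). The yellow-tipped fan box is at (377,246) and the blue-tipped lamp box at (449,248). The green board on the bench at (230,343) and the seed tray at (115,275) look similar to the slat. The slat meant is the one on the roof between the cheeks, with the yellow lip. I'll enlarge to confirm.

```bash
python3 - <<'E'
import cv2, numpy as np
t=cv2.imread("pics/top0.png"); s=cv2.imread("pics/side0.png")
a=cv2.resize(t[160:280,225:485],None,fx=3,fy=3,interpolation=cv2.INTER_CUBIC)
cv2.imwrite("pics/c1.png",a)
b=cv2.resize(s[150:400,280:420],(0,0),fx=2.4,fy=2.4,interpolation=cv2.INTER_CUBIC)
b1=cv2.resize(s[155:260,280:400],(480,420),interpolation=cv2.INTER_CUBIC);
cv2.imwrite("pics/c2.png",b)
E
```

```text
(no output)
```

View pics/c1.png

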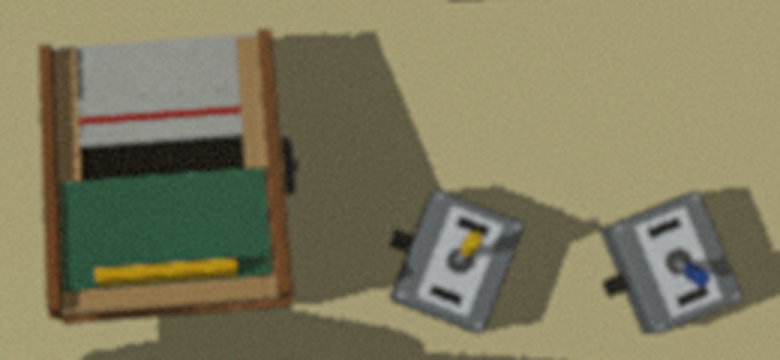

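View pics/c2.png

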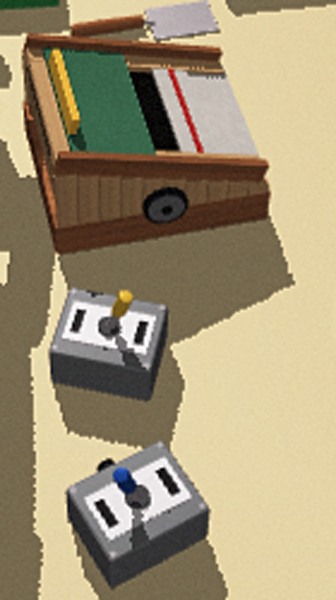

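The crops confirm it. The roof slat has the yellow lip (c1 165,272) and the red line is at c1 (160,115). The yellow toggle leans toward the far bar (c1 473,225) and the blue toggle toward its near bar. Next I'll measure.

```bash
cat > h.py <<'E'
from plant import env
import cv2, numpy as np
def cal(n):
    c=env.get_calibration(n); 
    return np.array([[c['fx'],0,c['cx']],[0,c['fy'],c['cy']],[0,0,1]]),np.array(c['R']),np.array(c['t'])
def ray(n,uv):
    K,R,t=cal(n); d=R.T@np.linalg.inv(K)@np.array([uv[0],uv[1],1.]); return -R.T@t,d
def onz(n,uv,z):
    o,d=ray(n,uv); return o+d*(z-o[2])/d[2]
def tri(a,b):
    P=[];
    for n in("top","side"):
        K,R,t=cal(n); P.append(K@np.c_[R,t])
    X=cv2.triangulatePoints(P[0],P[1],np.array(a,float).reshape(2,1),np.array(b,float).reshape(2,1))[:,0]; return X[:3]/X[3]
def mask(im,lo,hi):
    return cv2.inRange(cv2.cvtColor(im,cv2.COLOR_BGR2HSV),lo,hi)
def blobs(m,off=(0,0),mn=8):
    cs,_=cv2.findContours(m,cv2.RETR_EXTERNAL,cv2.CHAIN_APPROX_NONE); out=[]
    n,l,st,ce=cv2.connectedComponentsWithStats(m)
    for i in range(1,n):
        if st[i,4]>=mn:
            mm=(l==i).astype(np.uint8); p=cv2.findNonZero(mm); r=cv2.minAreaRect(p)
            out.append((int(st[i,4]),(ce[i]+off).round(2).tolist(),(cv2.boxPoints(r)+off).round(1).tolist()))
    return out
E
python3 - <<'E'
from h import *
reg={"top":(225,160,260,120),"side":(280,150,140,250)}
for n in reg:
    im=cv2.imread(f"pics/{n}0.png"); x,y,w,h=reg[n]; c=im[y:y+h,x:x+w]
    for nm,lo,hi in(("yellow",(18,150,90),(32,255,255)),("red",(172,140,80),(180,255,255)),("red0",(0,170,120),(4,255,255)),("green",(60,90,40),(85,255,200)),("blue",(105,150,60),(125,255,255)),("black",(0,0,0),(180,255,38))):
        print(n,nm); [print("   ",b) for b in blobs(mask(c,lo,hi),(x,y))]
E
```

```text
top yellow
    (33, [381.7, 240.55], [[378.2, 243.6], [382.0, 236.0], [385.6, 237.8], [381.8, 245.4]])
    (274, [280.01, 250.03], [[255.8, 249.0], [303.0, 245.4], [303.4, 251.3], [256.2, 254.9]])
top red
top red0
top green
    (1982, [279.28, 232.95], [[244.2, 219.9], [311.5, 215.0], [314.1, 250.4], [246.8, 255.4]])
top blue
    (21, [456.67, 251.19], [[453.0, 250.3], [455.0, 247.7], [460.1, 251.6], [458.2, 254.1]])
top black
    (480, [278.31, 212.48], [[252.4, 209.5], [303.9, 206.1], [304.6, 215.6], [253.0, 219.1]])
    (24, [320.79, 214.5], [[319.2, 207.1], [321.1, 206.9], [322.9, 222.8], [321.0, 223.0]])
    (21, [358.52, 240.05], [[355.6, 241.2], [356.8, 237.6], [361.6, 239.2], [360.4, 242.8]])
side yellow
    (212, [306.35, 187.78], [[298.5, 171.0], [304.6, 169.3], [314.2, 204.1], [308.2, 205.8]])
    (61, [330.52, 275.67], [[325.2, 279.6], [330.2, 269.6], [335.4, 272.2], [330.4, 282.2]])
side red
side red0
    (61, [356.87, 195.9], [[349.7, 179.1], [351.2, 178.5], [363.7, 211.8], [362.1, 212.3]])
side green
    (69, [290.49, 150.99], [[280.0, 150.0], [303.0, 150.0], [303.0, 1
[... 641 characters left out ...]
9.0], [313.0, 279.0], [313.0, 283.0], [311.0, 283.0]])
    (22, [338.05, 287.64], [[335.8, 291.7], [337.9, 283.5], [340.2, 284.1], [338.2, 292.3]])
    (10, [346.9, 291.4], [[345.5, 293.9], [347.1, 287.8], [348.5, 288.1], [346.9, 294.2]])
    (8, [343.75, 302.88], [[342.5, 305.9], [344.0, 300.0], [345.4, 300.4], [343.9, 306.2]])
    (12, [323.25, 343.08], [[320.2, 343.4], [325.4, 340.8], [326.2, 342.4], [321.0, 345.0]])
    (35, [349.23, 349.89], [[344.8, 346.2], [347.5, 344.3], [353.7, 353.5], [350.9, 355.4]])
    (34, [323.59, 363.15], [[319.1, 359.6], [321.8, 357.8], [328.0, 367.0], [325.2, 368.8]])
    (8, [336.0, 359.62], [[334.0, 360.0], [334.0, 359.0], [338.0, 359.0], [338.0, 360.0]])
```

```bash
python3 - <<'E'
from h import *
f=lambda p:np.round(p,4).tolist()
t=cv2.imread("pics/top0.png"); s=cv2.imread("pics/side0.png")
# fan bars dark-in-white in top; box outline (grey vs bench)
for n,im,(x0,x1,y0,y1) in(("top",t,(352,402,222,274)),("side",s,(298,354,268,318))):
    hsv=cv2.cvtColor(im[y0:y1,x0:x1],cv2.COLOR_BGR2HSV)
    m=((hsv[...,1]<45)&(hsv[...,2]>130)).astype(np.uint8)*255
    print(n,"white",blobs(m,(x0,y0),20))
    # minAreaRect on hull of biggest
for a in((382.5,234.8),(373.5,258.5)): print("bar",f(onz("top",a,.058)))
b=f(tri((381.7,240.55),(330.52,275.67)));print("tip",b)
print("lip",f(tri((280.01,250.03),(306.35,187.78))))
# red line: redness in both
for n,im,(x0,x1,y0,y1) in(("top",t,(252,306,190,206)),("side",s,(344,368,174,218))):
    c=im[y0:y1,x0:x1].astype(int); m=((c[...,2]-c[...,1]>45)&(c[...,2]-c[...,0]>45)).astype(np.uint8)*255
    print(n,"red",blobs(m,(x0,y0),10))
cv2.imwrite("pics/c3.png",cv2.resize(t[220:276,350:404],None,fx=10,fy=10,interpolation=cv2.INTER_CUBIC))
E
```

```text
top white [(409, [376.77, 247.22], [[363.0, 258.6], [375.0, 227.5], [392.3, 234.2], [380.4, 265.3]])]
side white [(530, [315.69, 286.38], [[300.7, 295.5], [306.0, 269.0], [336.2, 275.0], [330.9, 301.6]]), (292, [338.71, 286.4], [[325.0, 299.0], [331.5, 272.9], [348.2, 277.1], [341.7, 303.2]])]
bar [0.477, -0.1355, 0.058]
bar [0.4114, -0.1107, 0.058]
tip [0.4582, -0.1276, 0.1045]
lip [0.4292, 0.1409, 0.1536]
top red [(111, [277.99, 197.98], [[251.8, 198.9], [304.0, 194.9], [304.2, 197.0], [252.0, 201.0]])]
side red [(183, [356.42, 204.39], [[343.8, 216.0], [350.0, 177.0], [372.7, 180.6], [366.6, 219.6]])]
```

View pics/c3.png

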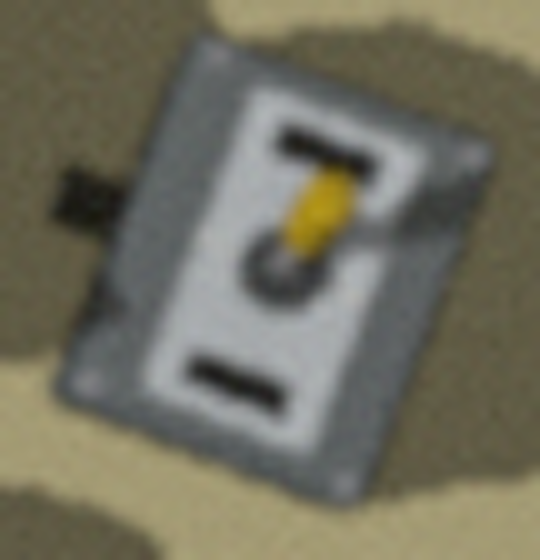

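```bash
cat >> h.py <<'E'
from scipy.spatial.transform import Rotation as Ro
def rel(pos,Rt):
    """shift mm + rotvec in present tool axes to get to pos, Rt (matrix)"""
    s=env.get_state(); R0=Ro.from_quat(s['tool_rot']).as_matrix(); p=np.array(s['eef_pos'])
    return np.r_[np.round(1000*R0.T@(np.array(pos)-p),1),np.round(Ro.from_matrix(R0.T@Rt).as_rotvec(),3)]
def tool(xd,yd):
    x=np.array(xd,float);x/=np.linalg.norm(x);y=np.array(yd,float);y-=x*(x@y);y/=np.linalg.norm(y)
    return np.c_[x,y,np.cross(x,y)]
def st():
    s=env.get_state(); print(np.round(s['clock'],2),'p',np.round(s['eef_pos'],4),'F',np.round(s['force'],1),'g',round(float(s['gripper_width']),3),'j',np.round(s['joints'],2)); return s
E
python3 - <<'E'
from h import *
s=st(); R0=Ro.from_quat(s['tool_rot']).as_matrix(); print(R0.round(3))
d=np.array([.064,-.0252,0])
for q in(d,-d):
    T=tool((0,0,-1),q); print(rel((.4445,-.123,.18),T), rel((.48,.25,.30),T))
E
```

```text
0.15 p [0.2529 0.6524 0.2134] F [0.4 0.7 0.2] g 1.002 j [ 1.17  0.38  1.73 -0.    1.03 -0.03]
[[-0.     0.361  0.932]
 [-0.001  0.932 -0.361]
 [-1.    -0.001 -0.   ]]
[ 3.400e+01 -6.537e+02  4.589e+02  1.576e+00  1.000e-03  1.000e-03] [-8.630e+01 -2.932e+02  3.572e+02  1.576e+00  1.000e-03  1.000e-03]
[ 3.400e+01 -6.537e+02  4.589e+02 -1.565e+00 -1.000e-03  1.000e-03] [-8.630e+01 -2.932e+02  3.572e+02 -1.565e+00 -1.000e-03  1.000e-03]
```

```bash
python3 -m creep '-86 -293 357 1.576 0 0 1;-86 -293 357 1.576 0 0 1;-86 -293 357 1.576 0 0 1;-86 -293 357 1.576 0 0 1;-86 -293 357 1.576 0 0 1;-86 -293 357 1.576 0 0 1;-86 -293 357 1.576 0 0 1;-86 -293 357 1.576 0 0 1' 5; python3 - <<'E'
from h import *
st(); T=tool((0,0,-1),(.064,-.0252,0)); print(rel((.48,.25,.30),T),rel((.4445,-.123,.20),T))
E
```

```text
clock: 0.95
eef_pos: [0.4466, 0.3082, 0.2873]
tool_rot: [-0.501, -0.499, 0.501, -0.499]
force: [0.6, -0.1, -0.4]
gripper_width: 1.0
0.95 p [0.4466 0.3082 0.2873] F [ 0.6 -0.1 -0.4] g 1.0 j [ 0.56  0.04  2.   -0.    1.1   0.57]
[-1.26e+01  3.37e+01  5.80e+01  3.70e-01  1.00e-03 -0.00e+00] [ 8.760e+01  0.000e+00  4.312e+02  3.700e-01  1.000e-03 -0.000e+00]
```

```bash
python3 -m creep '0 20 200 0.37 0 0 1;0 20 200 0.37 0 0 1;0 20 200 0.37 0 0 1;0 20 200 0.37 0 0 1;30 0 431 0.37 0 0 1;30 0 431 0.37 0 0 1;30 0 431 0.37 0 0 1;50 0 431 0.37 0 0 1'; python3 - <<'E'
from h import *
st(); T=tool((0,0,-1),(.064,-.0252,0)); print(rel((.4445,-.123,.15),T))
E
```

```text
clock: 1.75
eef_pos: [0.448, -0.0862, 0.2524]
tool_rot: [0.585, 0.397, -0.584, 0.399]
force: [1.4, 0.2, -0.5]
gripper_width: 0.999
1.75 p [ 0.448  -0.0862  0.2524] F [ 1.4  0.2 -0.5] g 0.999 j [-0.24 -0.08  2.19 -0.    1.03  0.13]
[ 1.024e+02  1.000e+01  3.550e+01  0.000e+00  0.000e+00 -3.000e-03]
```

```bash
python3 -m creep '60 10 35 0 0 0 1;102 10 35 0 0 0 1;102 10 35 0 0 0 1;102 10 35 0 0 0 1'; python3 - <<'E'
from h import *
s=st(); T=tool((0,0,-1),(.064,-.0252,0)); print(rel((.4445,-.123,.15),T))
cv2.imwrite("pics/w1.png",env.read_camera("wrist"));cv2.imwrite("pics/t1.png",env.read_camera("top")[200:290,330:430].repeat(6,0).repeat(6,1))
E
```

```text
clock: 2.15
eef_pos: [0.4438, -0.1222, 0.1496]
tool_rot: [-0.584, -0.398, 0.585, -0.398]
force: [0.3, -0.3, 0.8]
gripper_width: 1.001
2.15 p [ 0.4438 -0.1222  0.1496] F [ 0.3 -0.3  0.8] g 1.001 j [-0.32  0.1   2.24 -0.    0.81  0.06]
[-0.4    0.9    0.5   -0.     0.     0.001]
```

View pics/w1.png

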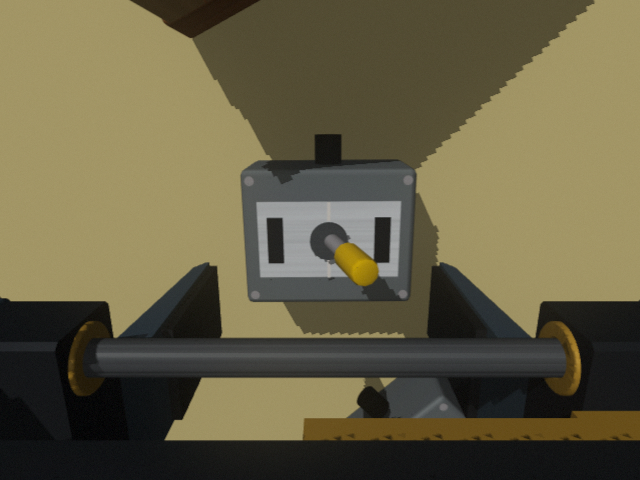

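The wrist view shows the fan box square to the jaws. Its bars are at (275,241) and (383,241), the boot is at (328,240), and the yellow tip leans right at (362,270).

```bash
cat >> h.py <<'E'
def wray(uv,s):
    c=env.get_calibration('wrist'); H=np.array(c['hand_eye']); R=Ro.from_quat(s['tool_rot']).as_matrix()
    d=R@H[:3,:3]@np.array([(uv[0]-c['cx'])/c['fx'],(uv[1]-c['cy'])/c['fy'],1]); o=R@H[:3,3]+np.array(s['eef_pos']); return o,d
def wonz(uv,s,z):
    o,d=wray(uv,s); return o+d*(z-o[2])/d[2]
E
python3 - <<'E'
from h import *
s=st(); a=wonz((275,241),s,.058); b=wonz((383,241),s,.058); m=(a+b)/2; print(a,b,m)
T=tool((0,0,-1),(b-a)); print(rel((m[0],m[1],.075),T))
E
```

```text
2.25 p [ 0.4458 -0.1222  0.1521] F [-0.1  0.2 -0.4] g 1.0 j [-0.32  0.09  2.24 -0.    0.81  0.06]
[ 0.41636925 -0.11264343  0.058     ] [ 0.48153408 -0.13837272  0.058     ] [ 0.44895166 -0.12550808  0.058     ]
[ 7.71e+01  3.80e+00  1.90e+00  2.00e-03  0.00e+00 -4.00e-03]
```

```bash
python3 -m creep '40 3 1 0 0 0 1;76 3 1 0 0 0 1;76 3 1 0 0 0 1;76 3 1 0 0 0 1'; python3 - <<'E'
from h import *
s=st(); cv2.imwrite("pics/w2.png",env.read_camera("wrist"))
E
```

```text
clock: 2.65
eef_pos: [0.4495, -0.1242, 0.0779]
tool_rot: [0.585, 0.397, -0.583, 0.4]
force: [-0.3, 0.4, 1.5]
gripper_width: 1.005
2.65 p [ 0.4495 -0.1242  0.0779] F [-0.3  0.4  1.5] g 1.005 j [-0.32  0.24  2.25 -0.    0.64  0.05]
```

View pics/w2.png

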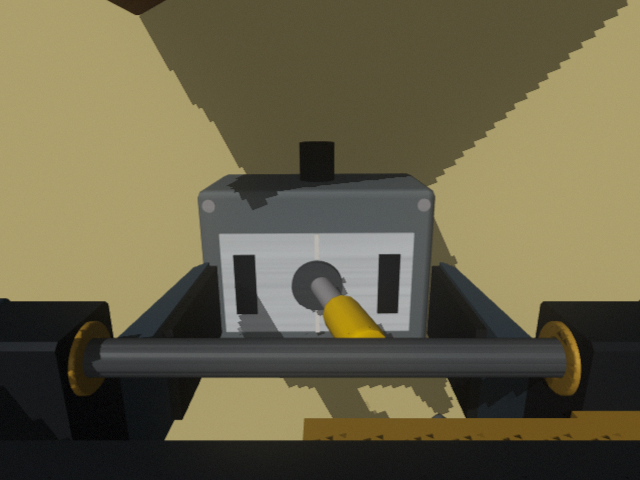

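Bars now centre at u=317 and the fingers at 324, so the tool sits about 3 mm too far in +y. I'll shift back and then close.

```bash
python3 -m creep '0 -3 0 0 0 0 1;0 -3 0 0 0 0 1;0 -3 0 0 0 0 0.7;0 -3 0 0 0 0 0.5;0 -3 0 0 0 0 0.4' 5; python3 - <<'E'
from h import *
s=st(); cv2.imwrite("pics/w3.png",env.read_camera("wrist"))
E
```

```text
clock: 3.2
eef_pos: [0.4472, -0.1234, 0.0785]
tool_rot: [0.586, 0.396, -0.583, 0.4]
force: [-0.8, 0.0, 0.3]
gripper_width: 0.768
3.2 p [ 0.4472 -0.1234  0.0785] F [-0.8  0.   0.3] g 0.768 j [-0.32  0.24  2.26 -0.    0.64  0.05]
```

View pics/w3.png

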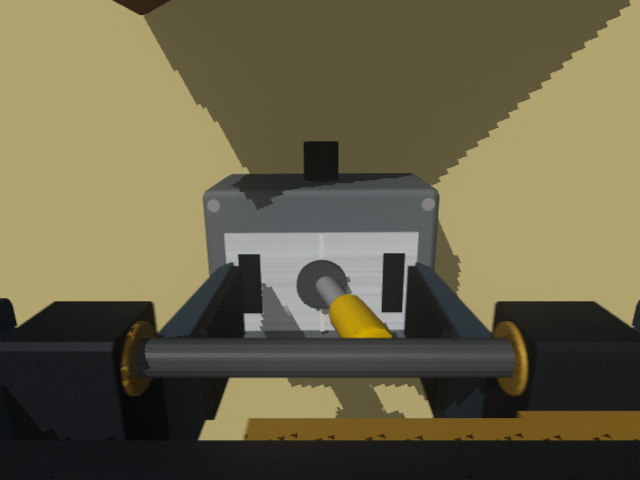

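The bars now centre at u≈321.5 against the fingers' 323, about 1 mm off. I'll close fully.

```bash
python3 -m creep '0 -1 0 0 0 0 0.3;0 -1 0 0 0 0 0.2;0 -1 0 0 0 0 0.17;0 -1 0 0 0 0 0.17;0 -1 0 0 0 0 0.17;0 -1 0 0 0 0 0.17;0 -1 0 0 0 0 0.17;0 -1 0 0 0 0 0.17' 6; python3 - <<'E'
from h import *
s=st(); cv2.imwrite("pics/w4.png",env.read_camera("wrist"))
E
```

```text
clock: 4.05
eef_pos: [0.4462, -0.123, 0.0783]
tool_rot: [0.585, 0.397, -0.583, 0.4]
force: [1.1, 0.5, -3.5]
gripper_width: 0.173
4.05 p [ 0.4462 -0.123   0.0783] F [ 1.1  0.5 -3.5] g 0.173 j [-0.32  0.24  2.26 -0.    0.64  0.06]
```

View pics/w4.png

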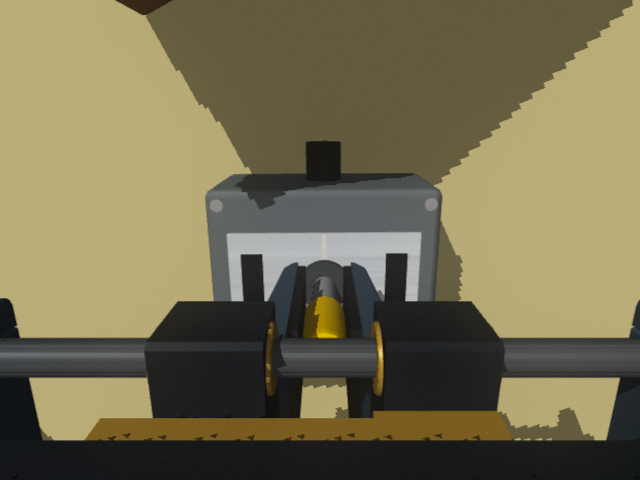

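The toggle stands upright between the pads at u≈324. I'll open, let it settle and look again.

```bash
python3 -m creep '0 0 0 0 0 0 0.5;0 0 0 0 0 0 0.6;0 0 0 0 0 0 0.8;0 0 0 0 0 0 0.8;0 0 0 0 0 0 0.8;-40 0 0 0 0 0 0.8;-90 0 0 0 0 0 0.8;-120 0 0 0 0 0 0.8'; python3 - <<'E'
from h import *
s=st(); cv2.imwrite("pics/w5.png",env.read_camera("wrist"))
E
```

```text
clock: 4.9
eef_pos: [0.446, -0.1229, 0.2013]
tool_rot: [0.586, 0.396, -0.582, 0.401]
force: [0.1, 0.8, -0.5]
gripper_width: 0.797
4.9 p [ 0.446  -0.1229  0.2013] F [ 0.1  0.8 -0.5] g 0.797 j [-0.32  0.01  2.21 -0.    0.91  0.05]
```

View pics/w5.png

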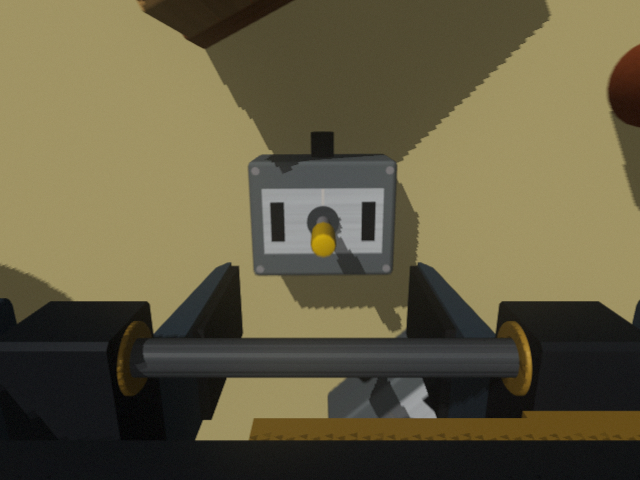

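The toggle rests upright, tip at u=322 against the bars' midpoint at 323. Now for the roof geometry.

```bash
python3 - <<'E'
from h import *
f=lambda p:np.round(p,4).tolist()
t=cv2.imread("pics/top0.png"); s=cv2.imread("pics/side0.png")
cv2.imwrite("pics/c4.png",np.hstack([cv2.resize(t[165:270,230:330],(400,420),interpolation=cv2.INTER_CUBIC),cv2.resize(s[155:260,285:385],(400,420),interpolation=cv2.INTER_CUBIC)]))
A=tri((252,200),(350.5,178.8)); B=tri((304,196),(362.9,212.1)); print("line",f(A),f(B),f((A+B)/2),"yaw from line",np.arctan2(-(A-B)[0],(A-B)[1]))
E
```

```text
line [0.5654, 0.2213, 0.0966] [0.577, 0.0814, 0.0984] [0.5712, 0.1513, 0.0975] yaw from line 0.0830200456915921
```

View pics/c4.png

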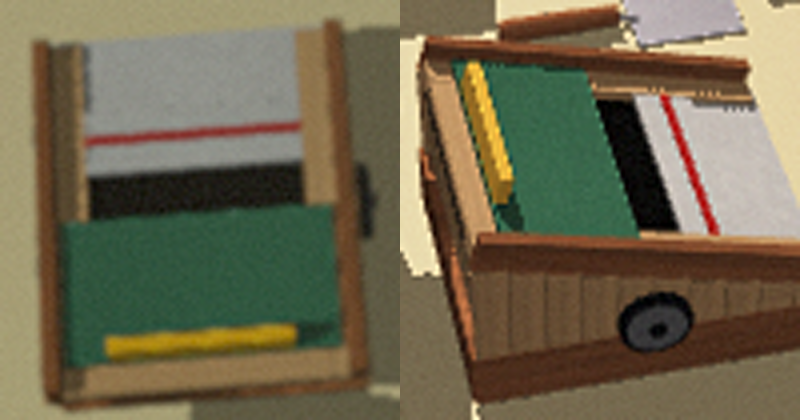

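```bash
cat >> h.py <<'E'
def roof(psi,L):
    x=np.array([np.cos(.28)*np.cos(psi),np.cos(.28)*np.sin(psi),-np.sin(.28)]); y=np.array([-np.sin(psi),np.cos(psi),0]); n=np.cross(x,y); return np.array(L),x,y,n
def onroof(o,d,rf,h):
    """ray -> (x down slope from line, y, h) in lap frame at height h above runners"""
    L,x,y,n=rf; k=((L+n*h-o)@n)/(d@n); p=o+d*k-L; return np.array([p@x,p@y,p@n])
E
python3 - <<'E'
from h import *
rf=roof(.075,(.5678,.1511,.0985))
P=lambda uv,h:print(uv,np.round(1000*onroof(*ray("top",uv),rf,h),1))
for uv in((230+85/4,165+142/4),(230+302/4,165+127/4)): P(uv,0)
for uv in((230+64/4,165+225/4),(230+334/4,165+205/4),(230+70/4,165+365/4)): P(uv,.006)
for uv in((230+106/4,165+345/4),(230+297/4,165+330/4)): P(uv,.028)
L,x,y,n=rf
T=tool(-n,-y); p=L+x*(-.200)+n*.12
print(p,np.hypot(*p[:2]),rel(p,T))
E
```

```text
(251.25, 200.5) [ 1.9 72.  -0. ]
(305.5, 196.75) [  2.4 -74.1  -0. ]
(246.0, 221.25) [-59.2  86.8   6. ]
(313.5, 216.25) [-57.8 -92.    6. ]
(247.5, 256.25) [-156.4   85.3    6. ]
(256.5, 251.25) [-151.8   59.3   28. ]
(304.25, 247.5) [-150.4  -62.7   28. ]
[0.4091987  0.13918255 0.26909778] 0.432221426473075 [-6.590e+01 -1.310e+02 -2.304e+02  1.113e+00 -2.580e-01 -1.690e-01]
```

```bash
python3 -m creep '-66 -131 -230 1.113 -0.258 -0.169 0.8;-66 -131 -230 1.113 -0.258 -0.169 0.8;-66 -131 -230 1.113 -0.258 -0.169 0.8;-66 -131 -230 1.113 -0.258 -0.169 0.8;-66 -131 -230 1.113 -0.258 -0.169 0.8;-66 -131 -230 1.113 -0.258 -0.169 0.8;-66 -131 -230 1.113 -0.258 -0.169 0.8;-66 -131 -230 1.113 -0.258 -0.169 0.8'; python3 - <<'E'
from h import *
rf=roof(.075,(.5678,.1511,.0985)); L,x,y,n=rf
T=tool(-n,-y); p=L+x*(-.200)+n*.12
s=st();print(rel(p,T))
cv2.imwrite("pics/w6.png",env.read_camera("wrist"))
E
```

```text
clock: 5.75
eef_pos: [0.4089, 0.1408, 0.2696]
tool_rot: [-0.606, -0.048, 0.792, -0.055]
force: [-0.3, -0.9, 0.3]
gripper_width: 0.799
5.75 p [0.4089 0.1408 0.2696] F [-0.3 -0.9  0.3] g 0.799 j [ 0.25 -0.    2.1   0.04  1.3   1.66]
[ 0.5    1.7   -0.2    0.07  -0.016 -0.01 ]
```

View pics/w6.png

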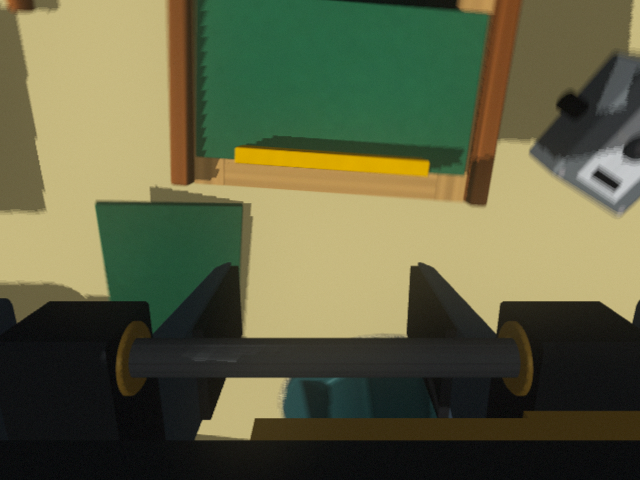

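The wrist view shows the slat lip from (235,155) to (428,167), centred ahead of the jaws, with clear space uphill of it. I'll lower behind the lip and square up.

```bash
python3 - <<'E'
from h import *
rf=roof(.075,(.5678,.1511,.0985)); L,x,y,n=rf
T=tool(-n,-y); st(); print(rel(L+x*(-.205)+n*.04,T))
E
```

```text
5.8 p [0.4092 0.1398 0.2691] F [-1.4 -0.4  0.1] g 0.8 j [0.25 0.   2.1  0.04 1.31 1.67]
[ 8.0e+01 -4.0e-01  6.1e+00  6.0e-02 -1.3e-02 -9.0e-03]
```

```bash
python3 -m creep '30 0 6 0.06 -0.013 -0.009 0.6;60 0 6 0.06 -0.013 -0.009 0.6;80 0 6 0.06 -0.013 -0.009 0.6;80 0 6 0.06 -0.013 -0.009 0.6;80 0 6 0.06 -0.013 -0.009 0.6'; python3 - <<'E'
from h import *
rf=roof(.075,(.5678,.1511,.0985)); L,x,y,n=rf
T=tool(-n,-y); p=L+x*(-.205)+n*.013
s=st();print(rel(p,T))
cv2.imwrite("pics/w7.png",env.read_camera("wrist"))
cv2.imwrite("pics/s7.png",cv2.resize(env.read_camera("side")[100:290,230:430],(800,760))[:600])
E
```

```text
clock: 6.3
eef_pos: [0.3827, 0.1367, 0.1939]
tool_rot: [-0.601, -0.023, 0.798, -0.03]
force: [0.6, 0.6, 0.5]
gripper_width: 0.599
6.3 p [0.3827 0.1367 0.1939] F [0.6 0.6 0.5] g 0.599 j [0.25 0.07 2.19 0.05 1.16 1.72]
[ 2.74e+01 -5.00e-01  2.00e-01  1.00e-03 -0.00e+00  0.00e+00]
```

View pics/w7.png

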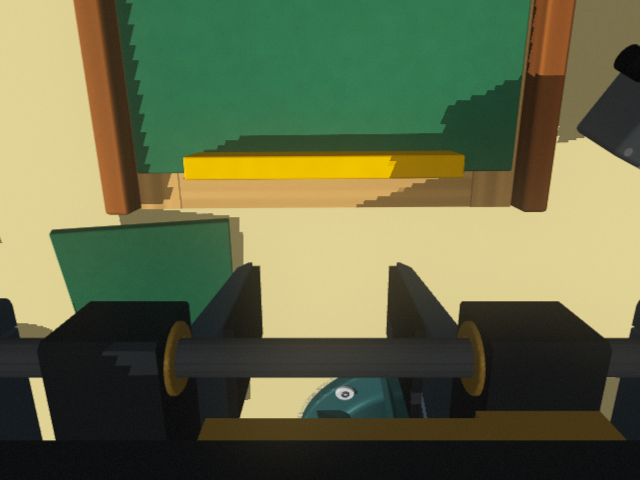

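View pics/s7.png

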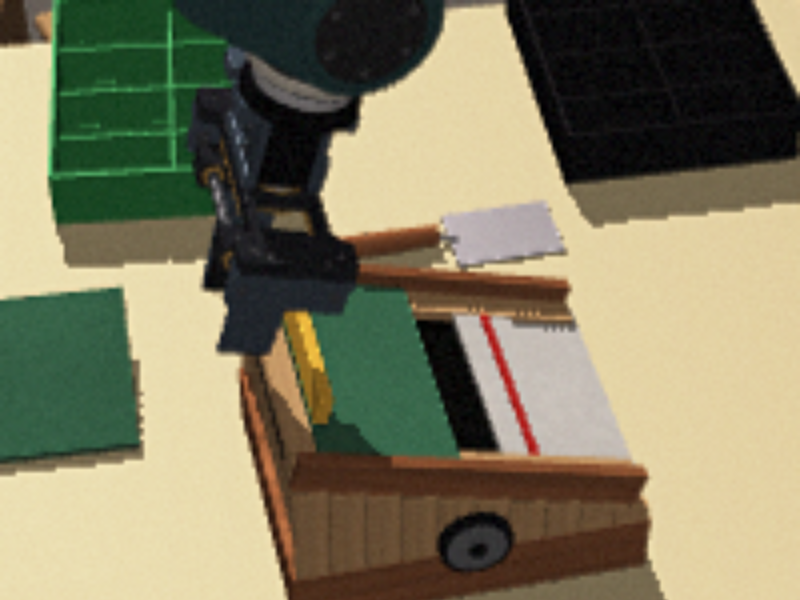

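```bash
python3 - <<'E'
from h import *
rf=roof(.075,(.5678,.1511,.0985)); s=st()
for uv,h in(((184,179),.028),((464,177),.028),((324,178),.028),((184,155),.028),((324,207),0)): print(uv,np.round(1000*onroof(*wray(uv,s),rf,h),1))
E
```

```text
6.4 p [0.3834 0.1369 0.1946] F [0.3 0.4 0.4] g 0.6 j [0.25 0.07 2.19 0.05 1.16 1.72]
(184, 179) [-153.1   59.7   28. ]
(464, 177) [-152.1  -61.3   28. ]
(324, 178) [-152.6   -0.9   28. ]
(184, 155) [-142.8   58.8   28. ]
(324, 207) [-171.4   -0.9   -0. ]
```

The wrist estimate puts the lip's uphill face at about −153 mm, against −158 mm from the top camera. I'll lower, push partway and then look.

```bash
python3 -m creep '20 0 0 0 0 0 0.6;27 0 0 0 0 0 0.6;27 0 0 0 0 0 0.6;27 0 -15 0 0 0 0.6;27 0 -28 0 0 0 0.6;27 0 -36 0 0 0 0.6;27 0 -44 0 0 0 0.6;27 0 -50 0 0 0 0.6'; python3 - <<'E'
from h import *
s=st(); rf=roof(.075,(.5678,.1511,.0985)); L,x,y,n=rf; p=s['eef_pos']-L; print(p@x,p@y,p@n)
cv2.imwrite("pics/w8.png",env.read_camera("wrist"))
E
```

```text
clock: 7.2
eef_pos: [0.4246, 0.14, 0.1549]
tool_rot: [-0.602, -0.023, 0.798, -0.03]
force: [-2.5, -0.4, 2.6]
gripper_width: 0.597
7.2 p [0.4246 0.14   0.1549] F [-2.5 -0.4  2.6] g 0.597 j [0.24 0.2  2.13 0.05 1.09 1.7 ]
-0.15366696068248212 -0.00030099901354451765 0.014496985674212759
```

View pics/w8.png

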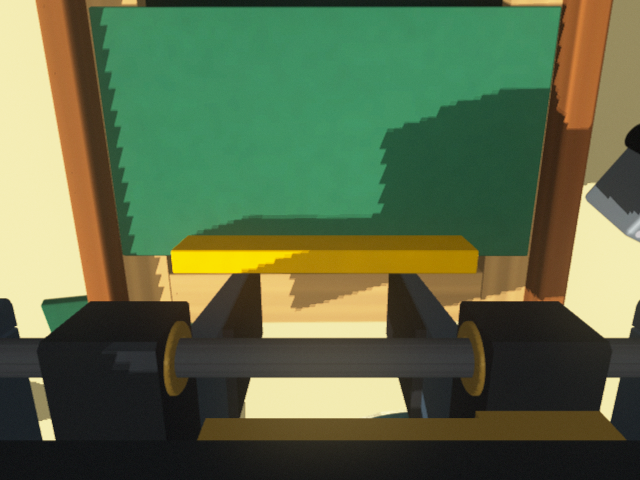

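The fingers are square behind the lip, with a light contact force. Next I'll measure the gap with the fixed cameras.

```bash
python3 - <<'E'
from h import *
s=st(); t=env.read_camera("top"); d=env.read_camera("side"); cv2.imwrite("pics/t9.png",t); cv2.imwrite("pics/s9.png",d)
cv2.imwrite("pics/c9.png",np.hstack([cv2.resize(t[165:270,230:330],(400,420),interpolation=cv2.INTER_CUBIC),cv2.resize(d[155:260,285:385],(400,420),interpolation=cv2.INTER_CUBIC)]))
rf=roof(.075,(.5678,.1511,.0985)); L,x,y,n=rf
for uv in((184,155),): pass
print(np.round(1000*onroof(*wray((324,7),s),rf,.006),1),np.round(1000*onroof(*wray((324,272),s),rf,.028),1), (s['eef_pos']-L)@x)
E
```

```text
7.25 p [0.4251 0.1401 0.1547] F [-0.3 -0.2 -0.6] g 0.595 j [0.24 0.2  2.13 0.05 1.09 1.7 ]
[-35.8  -0.8   6. ] [-134.5   -0.9   28. ] -0.15304509058775423
```

View pics/c9.png

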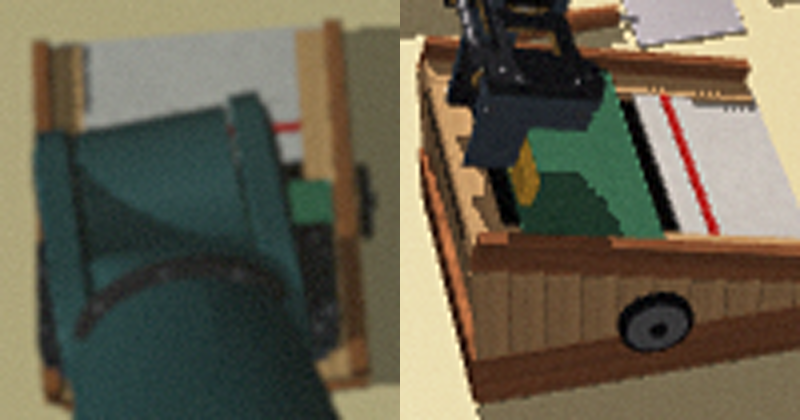

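In the side view the slat's lower edge runs from about (615,95) to (665,237) in the crop, and the red line from (665,97) to (715,235). I'll measure the gap by row profiles cast onto the roof plane.

```bash
cat >> h.py <<'E'
def gap(d,rf,v0=181,v1=211):
    """side picture: slat lower edge (top corner h=6) and red line's upper edge, lap x in mm"""
    E=[];Rl=[];C=[]
    f=cv2.GaussianBlur(d,(3,3),0).astype(float)
    for v in range(v0,v1,2):
        r=f[v,320:375]; g=r[:,1]-r[:,2]; red=r[:,2]-r[:,1]
        # red peak
        k=int(np.argmax(red)); w=np.clip(red[max(0,k-4):k+5],0,None); c=(w*np.arange(max(0,k-4),max(0,k-4)+len(w))).sum()/w.sum()
        # green falls: last col (left of red) with g > half
        base=np.median(np.sort(g)[-6:]); i=[j for j in range(0,k-1) if g[j]>base/2]
        if not i: continue
        j=i[-1]; e=j+(g[j]-base/2)/(g[j]-g[j+1])
        xe=onroof(*ray("side",(320+e,v)),rf,.006); xc=onroof(*ray("side",(320+c,v)),rf,0)
        E.append((xe[1],xe[0])); C.append((xc[1],xc[0]))
    E=1000*np.array(E);C=1000*np.array(C); pe=np.polyfit(E[:,0],E[:,1],1);pc=np.polyfit(C[:,0],C[:,1],1)
    print("edge@0 %.1f slope %.3f | line mid@0 %.1f slope %.3f | edge minus line-upper %.1f  resid %.1f %.1f"%(pe[1],pe[0],pc[1],pc[0],pe[1]-pc[1]+3.5,np.std(E[:,1]-np.polyval(pe,E[:,0])),np.std(C[:,1]-np.polyval(pc,C[:,0]))))
E
python3 - <<'E'
from h import *
rf=roof(.075,(.5678,.1511,.0985))
gap(cv2.imread("pics/side0.png"),rf); gap(cv2.imread("pics/s9.png"),rf)
E
```

```text
edge@0 -56.4 slope -0.005 | line mid@0 3.2 slope -0.011 | edge minus line-upper -56.1  resid 0.2 0.3
edge@0 -38.1 slope 0.003 | line mid@0 3.2 slope -0.011 | edge minus line-upper -37.8  resid 0.2 0.3
```

```bash
python3 -m creep '0 0 -6 0 0 0 0.6;0 0 -12 0 0 0 0.6;0 0 -17 0 0 0 0.6;0 0 -22 0 0 0 0.6;0 0 -26 0 0 0 0.6;0 0 -30 0 0 0 0.6;0 0 -32 0 0 0 0.6;0 0 -32 0 0 0 0.6'; python3 - <<'E'
from h import *
s=st(); d=env.read_camera("side"); cv2.imwrite("pics/s10.png",d); w=env.read_camera("wrist");cv2.imwrite("pics/w10.png",w)
rf=roof(.075,(.5678,.1511,.0985));gap(d,rf); L,x,y,n=rf; p=s['eef_pos']-L; print(p@x,p@y,p@n)
E
```

```text
clock: 8.15
eef_pos: [0.4552, 0.1423, 0.1459]
tool_rot: [-0.602, -0.023, 0.798, -0.03]
force: [-0.5, 0.5, 0.6]
gripper_width: 0.597
8.15 p [0.4552 0.1423 0.1459] F [-0.5  0.5  0.6] g 0.597 j [0.23 0.26 2.08 0.05 1.08 1.7 ]
edge@0 -8.4 slope -0.004 | line mid@0 4.0 slope -0.009 | edge minus line-upper -8.9  resid 0.3 0.2
-0.12169279675791045 -0.0002983291933697334 0.014364319190839088
```

View pics/w10.png

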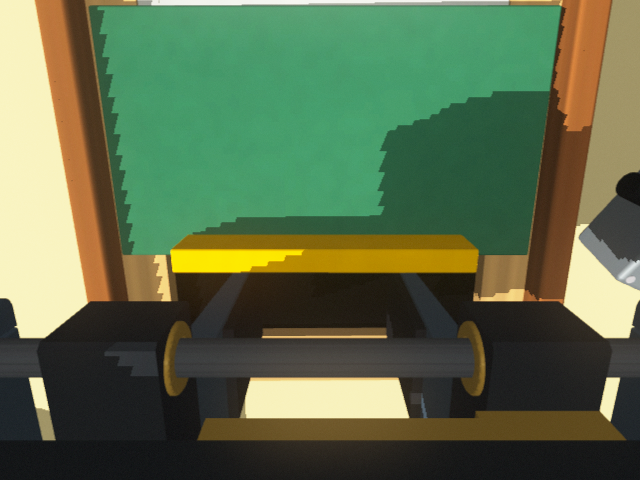

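The slat is still square against the fingers, and about 8 mm of gap remains.

```bash
python3 -m creep '0 0 -2 0 0 0 0.6;0 0 -4 0 0 0 0.6;0 0 -5 0 0 0 0.6;0 0 -5 0 0 0 0.6'; python3 - <<'E'
from h import *
s=st(); d=env.read_camera("side"); cv2.imwrite("pics/s11.png",d)
cv2.imwrite("pics/c11.png",cv2.resize(d[170:225,310:380],None,fx=10,fy=10,interpolation=cv2.INTER_CUBIC))
rf=roof(.075,(.5678,.1511,.0985));gap(d,rf); L,x,y,n=rf; p=s['eef_pos']-L; print(p@x,p@y,p@n)
E
```

```text
clock: 8.65
eef_pos: [0.4599, 0.1427, 0.1447]
tool_rot: [-0.602, -0.023, 0.798, -0.03]
force: [-0.8, 0.4, 1.0]
gripper_width: 0.6
8.65 p [0.4599 0.1427 0.1447] F [-0.8  0.4  1. ] g 0.6 j [0.23 0.27 2.07 0.05 1.08 1.7 ]
edge@0 -5.3 slope -0.000 | line mid@0 6.0 slope -0.003 | edge minus line-upper -7.7  resid 0.4 0.2
-0.1167252276940145 -0.0003060032074843587 0.014459363327842808
```

View pics/c11.png

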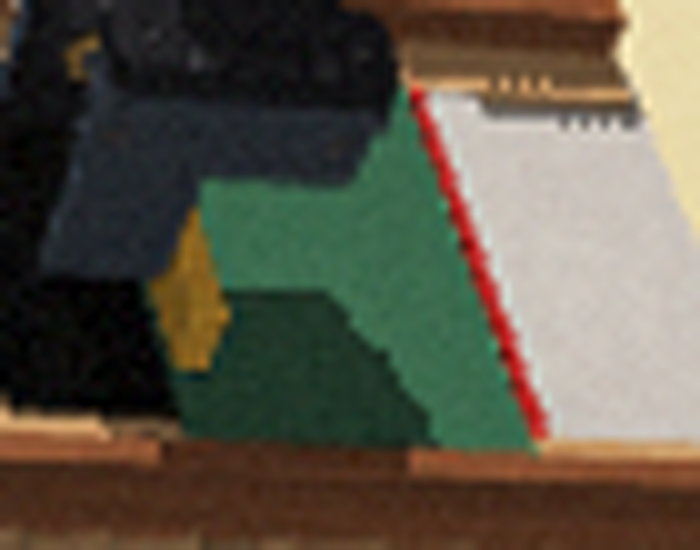

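The line's visible width is now being clipped, so my line fit drifts. I'll take the line from the unobstructed earlier picture, since that camera is fixed, and use half-level transitions for the slat edge.

```bash
cat >> h.py <<'E'
def gap2(d,rf,pr=False):
    E=[];F=[]
    f=cv2.resize(d,None,fx=1,fy=1).astype(float)
    for v in range(184,211,1):
        r=f[v-1:v+2,320:380].mean(0); q=r[:,2]-r[:,1]   # red - green : green neg, red pos, white 0
        k=int(np.argmax(q))
        gmed=np.median([z for z in q[:k-1] if z<-15]) if (q[:k-1]<-15).any() else None
        j=max(i for i in range(k) if q[i]<gmed*0.6)   # last greenish col
        # plateau after: what the neighbour level is (red peak if adjacent within 3 px, else background)
        nb=q[k] if k-j<=3 else np.median(q[j+2:j+5])
        h=(gmed+nb)/2; i=j
        while q[i+1]<h: i+=1
        e=i+(h-q[i])/(q[i+1]-q[i])
        # right edge of red
        h2=q[k]/2; i=k
        while q[i+1]>h2:i+=1
        e2=i+(q[i]-h2)/(q[i]-q[i+1])
        a=onroof(*ray("side",(320+e,v)),rf,.006);b=onroof(*ray("side",(320+e2,v)),rf,0);E.append(a[:2]);F.append(b[:2])
    E=1000*np.array(E);F=1000*np.array(F);pe=np.polyfit(E[:,1],E[:,0],1);pf=np.polyfit(F[:,1],F[:,0],1)
    print("slat edge %.1f slope %.3f; red lower edge %.1f slope %.3f -> edge vs line upper %.1f; resid %.1f"%(pe[1],pe[0],pf[1],pf[0],pe[1]-pf[1]+7,np.std(E[:,0]-np.polyval(pe,E[:,1]))))
E
python3 - <<'E'
from h import *
rf=roof(.075,(.5678,.1511,.0985))
for n in("side0","s9","s10","s11"): gap2(cv2.imread(f"pics/{n}.png"),rf)
E
```

```text
slat edge -56.3 slope -0.006; red lower edge 6.9 slope -0.009 -> edge vs line upper -56.2; resid 0.3
slat edge -37.8 slope -0.009; red lower edge 6.9 slope -0.009 -> edge vs line upper -37.7; resid 0.4
slat edge -4.8 slope -0.013; red lower edge 6.9 slope -0.009 -> edge vs line upper -4.7; resid 0.1
slat edge -2.2 slope -0.006; red lower edge 7.3 slope -0.008 -> edge vs line upper -2.5; resid 0.4
```

```bash
python3 -m creep '0 0 -1 0 0 0 0.6;0 0 -2 0 0 0 0.6;0 0 -2 0 0 0 0.6;0 0 -2 0 0 0 0.6'; python3 - <<'E'
from h import *
s=st(); d=env.read_camera("side"); cv2.imwrite("pics/s12.png",d)
rf=roof(.075,(.5678,.1511,.0985));gap2(d,rf); L,x,y,n=rf; p=s['eef_pos']-L; print(p@x,p@y,p@n)
E
```

```text
clock: 9.1
eef_pos: [0.4619, 0.1429, 0.1441]
tool_rot: [-0.602, -0.023, 0.797, -0.03]
force: [0.2, -0.3, -0.3]
gripper_width: 0.601
9.1 p [0.4619 0.1429 0.1441] F [ 0.2 -0.3 -0.3] g 0.601 j [0.23 0.27 2.06 0.05 1.08 1.7 ]
slat edge -0.5 slope -0.009; red lower edge 8.2 slope -0.003 -> edge vs line upper -1.7; resid 0.4
-0.11465222807776876 -0.0002720404778360115 0.014491570594053104
```

The slat edge reads −0.5 mm, with the line's upper edge at −0.1. I'll back off uphill, lift clear and check with the top camera.

```bash
python3 -m creep '0 0 15 0 0 0 0.6;0 0 40 0 0 0 0.6;-30 0 45 0 0 0 0.6;-80 0 45 0 0 0 0.6;-120 0 45 0 0 0 0.6;-150 0 45 0 0 0 0.6;-150 0 45 0 0 0 0.6' && python3 - <<'E'
from h import *
s=st(); T=Ro.from_quat(s['tool_rot']).as_matrix(); print(rel((.30,.50,.33),T))
E
```

```text
clock: 9.85
eef_pos: [0.4613, 0.143, 0.3046]
tool_rot: [-0.605, -0.023, 0.796, -0.029]
force: [-0.6, 1.1, -1.4]
gripper_width: 0.599
9.85 p [0.4613 0.143  0.3046] F [-0.6  1.1 -1.4] g 0.599 j [0.23 0.05 1.98 0.04 1.38 1.71]
[  12.  -368.1  135.8    0.     0.     0. ]
```

```bash
python3 -m creep '0 -120 20 0 0 0 0.6;0 -240 70 0 0 0 0.6;0 -240 70 0 0 0 0.6;0 -240 70 0 0 0 0.6;12 -368 136 0 0 0 0.6;12 -368 136 0 0 0 0.6;12 -368 136 0 0 0 0.6;12 -368 136 0 0 0 0.6'; python3 - <<'E'
from h import *
s=st(); d=env.read_camera("side"); t=env.read_camera("top"); cv2.imwrite("pics/s13.png",d); cv2.imwrite("pics/t13.png",t)
rf=roof(.075,(.5678,.1511,.0985));gap2(d,rf)
cv2.imwrite("pics/c13.png",np.hstack([cv2.resize(t[165:270,230:330],(400,420),interpolation=cv2.INTER_CUBIC),cv2.resize(d[155:260,285:385],(400,420),interpolation=cv2.INTER_CUBIC)]))
E
```

```text
clock: 10.65
eef_pos: [0.2975, 0.5009, 0.3294]
tool_rot: [-0.605, -0.023, 0.796, -0.03]
force: [1.3, 0.5, -0.4]
gripper_width: 0.599
10.65 p [0.2975 0.5009 0.3294] F [ 1.3  0.5 -0.4] g 0.599 j [0.9  0.16 1.81 0.2  1.36 2.34]
slat edge -0.6 slope -0.005; red lower edge 8.2 slope -0.003 -> edge vs line upper -1.8; resid 0.4
```

View pics/c13.png

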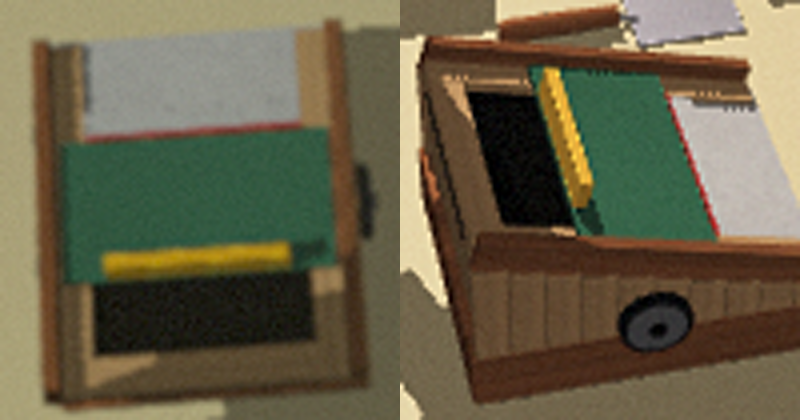

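View pics/t13.png

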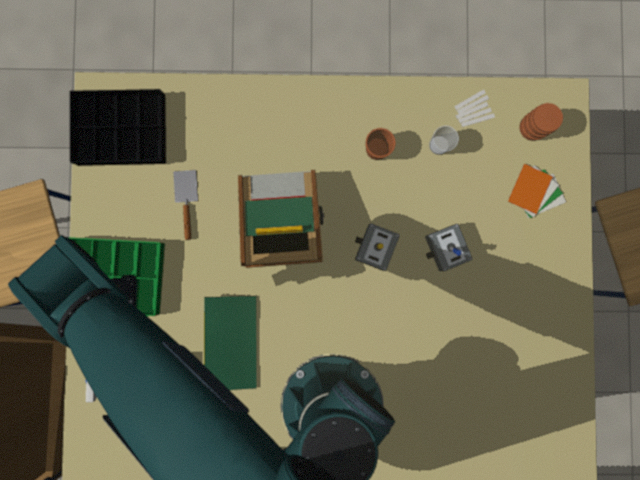

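The top view shows the slat lying evenly between the cheeks with a thin red strip below it, its upper part hidden by the 6 mm thickness. The fan toggle is upright and the lamp toggle, pot, cup and trowel have not moved. I'll cross-check the edge with the top camera and look at the toggles.

```bash
python3 - <<'E'
from h import *
rf=roof(.075,(.5678,.1511,.0985))
def q(im,u): 
    r=im[:,u-1:u+2].astype(float).mean(1); return r[:,2]-r[:,1]
t0=cv2.imread("pics/top0.png"); t1=cv2.imread("pics/t13.png")
A=[];B=[];C=[]
for u in range(256,302):
    a=q(t0,u)[185:210]; k=int(np.argmax(a)); w=np.clip(a[k-3:k+4]-np.median(a[:5]),0,None); c=185+k-3+(w*np.arange(7)).sum()/w.sum()
    A.append(1000*onroof(*ray("top",(u,c)),rf,0)[:2])
    b=q(t1,u)[185:225]; k=int(np.argmax(b[:20])); g=np.median(b[k+5:k+15])
    # red/green half, and white/green-side via total: half-level red peak -> green
    h=(b[k]+g)/2; i=k
    while b[i+1]>h:i+=1
    e=185+i+(b[i]-h)/(b[i]-b[i+1]); B.append(1000*onroof(*ray("top",(u,e)),rf,.006)[:2])
    b=q(t0,u)[185:235]; gg=np.median(b[40:48]); n=np.median(b[24:28]); h=(gg+n)/2; i=44
    while b[i-1]<h: i-=1
    e=185+i-(h-b[i])/(b[i-1]-b[i]); C.append(1000*onroof(*ray("top",(u,e)),rf,.006)[:2])
for nm,P in(("line mid",A),("edge now",B),("edge start",C)):
    P=np.array(P);p=np.polyfit(P[:,1],P[:,0],1);print(nm,p[1].round(2),"slope",p[0].round(3),"res",np.std(P[:,0]-np.polyval(p,P[:,1])).round(2))
d=cv2.imread("pics/s13.png");cv2.imwrite("pics/c14.png",cv2.resize(d[255:395,290:380],None,fx=4,fy=4,interpolation=cv2.INTER_CUBIC))
E
```

```text
line mid 4.1 slope -0.009 res 0.25
edge now -0.59 slope -0.003 res 0.13
edge start -54.89 slope -0.006 res 0.46
```

View pics/c14.png

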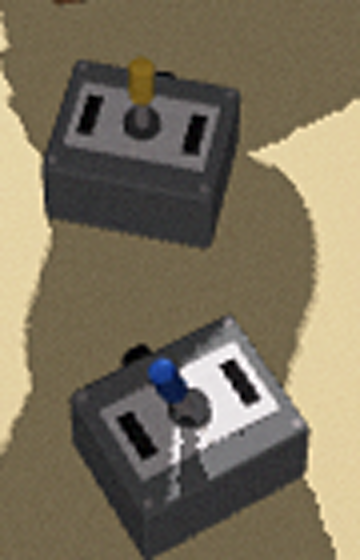

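Top camera: slat edge −1.2 mm from the line's upper edge. Side camera: about −0.5 mm. The fan toggle is upright, the lamp toggle is unchanged and the arm is clear, so I'm handing in.

```bash
python3 -c "
from plant import env
print(env.sign_off())"
```

```text
the job is handed in; nothing more can be done
None
```

The fan toggle is off, the slat is at the red line, and I handed the job in at about 10.8 s with the arm clear of everything; sign-off gives no verdict.

- **Fan toggle:** I closed the jaws around the yellow toggle, centred over its pivot, so it came upright and could not go over into reverse. After release, the wrist and side pictures showed it standing at centre. I never touched the lamp toggle, and it still leans to its "on" side.
- **Slat:** I pushed it down the slope by its lip with two spread fingers, in stages. At the end its lower edge was about 0.5 mm uphill of the line's upper edge by the side camera, and about 1.2 mm by the top camera. It was skewed less than 0.01 rad and looked flat between the cheeks.
- **Bystanders:** The pot, cup and trowel look unmoved in the top picture; I did not measure them.
- **Checks that disagreed:**
  - The first top and wrist estimates of the fan box and the lip differed by about 5 mm, so I centred and placed by relative measurements in the pictures.
  - My first side-view gap reading was off once the slat hid part of the red line. I corrected it using the line's position from the earlier, unobstructed picture. Taking the line from the last side picture instead gives 1.8 mm, still within the 5 mm limit.

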